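# Swap the failed supply module in a two-bay power cage

### The arm

A 6-joint arm with a two-finger parallel gripper is mounted at the origin on the work surface; the furniture and walls round the work are solid. World frame = base frame: x ahead of the robot, y to its left, z up, the work surface at z = 0. Lengths are in m, angles in rad, forces in N, time in s.
With the tool pointing down it reaches from about 0.375 to 0.975 m from the base axis. Payload 3.8 kg.
Tool frame: the origin (TCP) lies between the finger pads; the fingertips stand 8 mm ahead of it and the grasp point (between the pads) lies 11 mm behind it (tcp_to_tips is the distance from the TCP to the fingertips, in m); z points along the fingers, y is the line along which they close (so a half turn about z gives the same grasp; the last joint's range is limited). The gripper opens to 85 mm and grips with 20 to 120 N. Pads are 22 mm wide; open, the fingers measure 114 mm over their backs; the gripper's body (76 mm by 85 mm) begins 54 mm behind the grasp point. The pads swing forward as they close: fully open they stand 13 mm farther back than shut.
Start: joints at [-1.162, 0.264, 1.604, -0, 1.274, -0.037], TCP at [0.291, -0.609, 0.208] pointing down, gripper open.
Joint ranges: [-2.63, 2.63], [-0.94, 2.18], [0.31, 2.57], [-1.31, 4.45], [0, 2.66], [-2.55, 2.55]. Speed limits (rad/s): [2.57, 2.57, 3.14, 3.14, 3.14, 3.14].

### API

Orientations are given as a rotation vector (axis times angle).
In Python, from workcell import * gives the robot as it stands.
- The arm moves only by the tool move_arm, never from a script. Its argument "series" is one flat list of numbers, 7 for each row, row after row: the finger opening in cm, from 0 to 8.54, then the shift along the tool's x, y, z in cm, then the turn, a rotation vector about the tool's x, y, z in degrees. A call has 1 to 5 rows; each row shifts and turns the commanded pose from where the row before left it, along the tool's axes as they then stand; what a row does not reach is not made up. A row lasts 1/8 s, in which the tool goes at most 62.5 mm and 10.7 degrees, less where a joint would pass 70% of its speed; a pose out of reach is approached as far as the arm can. A call is refused whole if a number of a shift passes 6.25 or a number of a turn 10.7, either way. A call with a gripper value outside its range is refused whole. The fingers move at their own pace and stop on an object; "grip_force" is the grip in N (left out, the last holds). Time passes only in rows, so rows that do not move let the fingers close. It gives the time, the measured TCP pose, the force, the opening and the grip force at its end, in the units of the state.
- read_state(): the state, without advancing time (a new reading comes with each control period).
- read_camera(name): name is "scene" or "side" or "wrist"; returns the picture (384x512x3 uint8, red, green, blue); there is no depth.
- calibration(name): a dict with "camera_matrix" (3x3 intrinsics, pixels), "rvec" (rotation vector, rad) and "tvec" (3), from world to camera coordinates, as OpenCV has them. Camera axes: x right, y down, z forward; pixel columns grow to the right and rows downward; lengths in m; the calibration is good to about 2 mm. A picture is of the moment at which its call begins: read the wrist's pose just before it. calibration takes no time and is no camera call; for the wrist camera it gives the pose at the moment of the call.
- finish_job(): hands the job in; it is judged then, once.
The state is a dict: "time": time; "q": joint angles; "joint_vel": joint speeds; "joint_torque": joint torques, N m; "tool_pos": TCP position; "tcp_rot": TCP orientation; "wrist_force": force on the tool from outside, world axes, zero at the start; "torque": the same for the moment, N m; "width": opening from 0.0 (shut) to 1.0 (fully open); "grip_force": force on a finger pad.
Only numpy, scipy, OpenCV 4.12 (cv2) and the standard library are available. Lean on these libraries where they do the work, as an engineer would, in place of code of your own. Each camera call takes 0.05 s, during which the arm holds its last target. There are 200 camera calls.

### The job

The power module with the red tape on its handle has failed: draw it out of the cage and set it down flat in the blue tray. Lift the spare module out of its foam packing, start its nose into the empty bay and let go; then push it home until its faceplate sits flat against the front of the cage. Do not drop a module, and leave the good module in the other bay and the things on the bench where they are.

Things in the scene. Friction and masses are not known exactly. Their poses are not given: they have to be found in the camera images.
- cage: fixed grey sheet-metal power cage, 150 deep (x) x 130 wide (y) x 62 mm high. Origin: centre of its footprint on the bench. x points INTO the bays; open front = plane x = -75 mm. Two bays at y = +34 and -34 mm, each 51 wide, 43 high inside, floor at z = 16 mm. A module is home with its axes along the cage's, its origin at x = -7.5, y = +34 or -34, z = 16 mm, its faceplate against the front
- bay_left (a point): middle of the floor edge of the bay at cage y = +34 mm, in the plane of the cage's front (z = 16 mm); axes as the cage's. A flat sill as wide as the bay continues the floor 15 mm outwards from here; the roof edge above the mouth is flared; 17 mm of solid metal parts the bays
- bay_right (a point): the same for the bay at cage y = -34 mm
- failed_module: failed module, in either bay at the start: red tape on its black handle, red lamp. Aluminium body 135 long (x) x 48 wide (y) x 40 mm high, nose corners rounded, about 0.45 kg. Origin: centre of the body's underside; x from faceplate to nose. Faceplate 64 wide x 42 high x 3 mm at x = -67.5 to -70.5 mm. The handle stands out from its middle to x = -102.5 mm
- failed_module_handle (a point): grip point of the failed module's handle, at x = -92.5, y = 0, z = 25 mm in the module's frame (axes alike). The handle is an upright D in the plane y = 0, 10 mm thick in y, from z = 6 to 37 mm: pinch it across its 10 mm from above
- good_module: the sound module in the other bay, same make and size and frame, green lamp and no tape: leave it alone
- spare_module: spare module, lying level in black foam at the start; size and frame as the failed module, no tape, no lit lamp. Can be gripped across its 48 mm width between the foam end caps (module x = -54 to +40 mm); the foam encloses its handle until it is lifted out
- spare_module_handle (a point): grip point in the spare module's handle, at x = -92.5, y = 0, z = 25 mm in the module's frame
- foam: black foam packing, fixed, 214 x 92 mm; origin: centre of its underside; the module lies in it with its underside at z = 10 mm, its origin at x = +20 mm and the axes alike; the end caps' sides reach to z = 34, their ends to z = 44 mm
- tray: shallow blue parts tray, fixed, 210 long (x) x 116 wide (y) x 22 mm high outside with a small rim; floor 4 mm and walls 4 mm thick; origin: centre of its underside
- multimeter: yellow and black multimeter lying on the bench, 128 x 68 x 39 mm, bystander; origin: centre of its underside
- screwdriver: red screwdriver lying on the bench, 191 mm long (along y) and 25 mm thick, bystander; origin: centre of its underside
- flux_tin: flat yellow tin, 60 mm diameter x 19 mm, bystander; origin: centre of its underside

How it is judged:
By the outcome, as a careful person would: the job done as asked, in the order asked, and still so for the second after the job is handed in, with the robot touching nothing.
It also fails if it takes over 72 s, if anything falls off the work surface, if the arm or the gripper's body presses on something with over 40 N, if the wrist force passes 120 N, or if a joint passes its speed limit or range.

## Working session

There is one attempt and no reset: what is moved stays moved. The work goes in short steps, Python scripts to look and compute and a tool call to move; the robot and the scene stay as the last step left them, time stands still between calls to the robot, and variables do not carry over. Pictures are saved under pics/ and viewed, at most 10 in all, crops included, and the job is handed in when it is done.

Besides the shell and the picture viewer there is one more tool, called after "Request:" as name(argument=value, ...) on one line, values as JSON. move_arm: Moves the arm, as the interface text tells. Its arguments: {"type":"object","properties":{"series":{"type":"array"},"grip_force":{"type":"number"}},"required":["series"]}

```bash
ls; mkdir -p pics; python3 - <<'E'
from workcell import *
import cv2,numpy as np
for n in ["scene","side","wrist"]:
    s=read_state(); c=calibration(n); im=read_camera(n)
    cv2.imwrite(f"pics/{n}0.png",im[:,:,::-1])
    R=cv2.Rodrigues(np.array(c["rvec"]))[0]; print(n,np.array(c["camera_matrix"]).round(1).tolist(),(-R.T@np.array(c["tvec"]).ravel()).round(3),R.round(3).tolist())
print(s)
a=cv2.imread("pics/scene0.png");b=cv2.imread("pics/side0.png")
cv2.imwrite("pics/s2.png",cv2.resize(a,(800,600),interpolation=cv2.INTER_CUBIC))
cv2.imwrite("pics/d2.png",cv2.resize(b,(800,600),interpolation=cv2.INTER_CUBIC))
E
```

```text
pics
scene [[347.9, 0.0, 252.7], [0.0, 347.9, 196.7], [0.0, 0.0, 1.0]] [-0.105  0.538  0.592] [[-0.656, -0.755, 0.005], [-0.409, 0.351, -0.842], [0.634, -0.554, -0.539]]
side [[377.7, 0.0, 259.9], [0.0, 377.7, 182.3], [0.0, 0.0, 1.0]] [ 0.461 -0.787  0.711] [[0.996, -0.083, -0.018], [-0.067, -0.632, -0.772], [0.053, 0.77, -0.636]]
wrist [[316.2, 0.0, 260.5], [0.0, 316.2, 186.6], [0.0, 0.0, 1.0]] [ 0.364 -0.573  0.372] [[0.43, -0.903, -0.003], [-0.856, -0.409, 0.315], [-0.286, -0.133, -0.949]]
{'time': 0.1, 'q': array([-1.16188786e+00,  2.64707658e-01,  1.60524914e+00, -4.39694655e-07,
        1.27371056e+00, -3.68926615e-02]), 'joint_vel': array([ 0.00013883, -0.0013734 , -0.00238936, -0.00071242,  0.0014844 ,
       -0.00105001]), 'joint_torque': array([ 4.83582771e-04, -5.16704607e+01, -3.68589520e+01, -4.62347805e-05,
        6.27091562e-03, -2.32780741e-05]), 'tool_pos': array([ 0.29076433, -0.60836933,  0.20686015]), 'tcp_rot': array([-3.06188227e+00, -6.94027927e-01,  6.02956602e-04]), 'wrist_force': array([-0.51515786,  0.50218297,  0.20098156]), 'torque': array([-0.0265248 , -0.03409441,  0.00166686]), 'grip_force': 0.0, 'width': 1.0002636311996087}
```

View pics/s2.png

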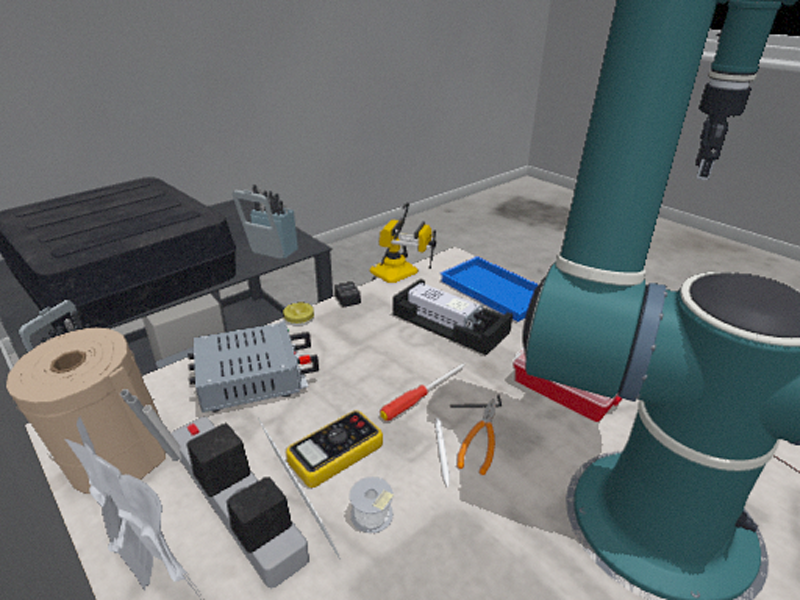

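View pics/d2.png

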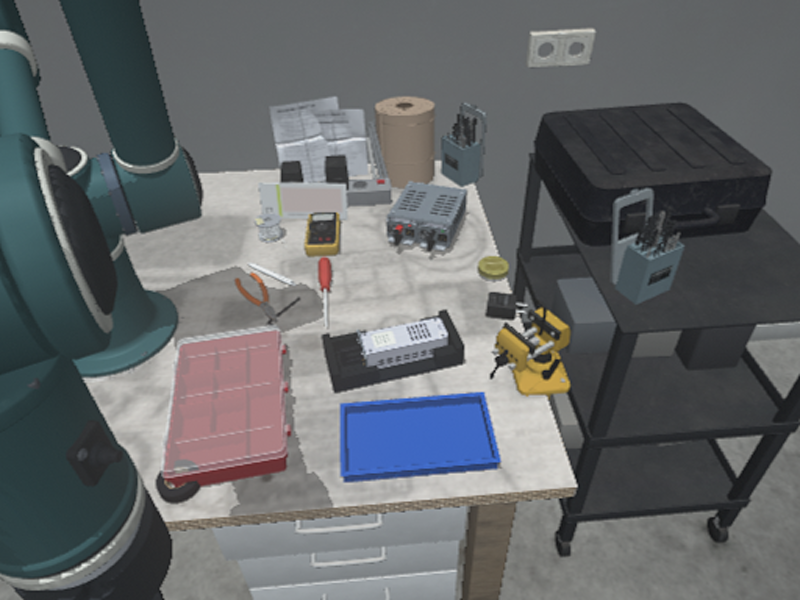

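The scene picture shows the cage at about (245,365), with red tape at (308,360), the foam at (450,315) and the tray at (490,285). The side picture shows the cage at (427,215) with red tape on its left handle at (399,229), the foam at (393,350), the tray at (418,437), the tin at (493,267), the screwdriver at (325,290) and the meter at (323,232). Next I'll get coarse positions and closer crops.

```bash
cat > h.py <<'E'
from workcell import *
import cv2,numpy as np
from scipy.spatial.transform import Rotation as Ro
from scipy.optimize import least_squares
def cam(n):
    c=calibration(n); return np.array(c["camera_matrix"],float),np.array(c["rvec"],float),np.array(c["tvec"],float).ravel()
def ray(c,px,z):
    K,r,t=c; R=cv2.Rodrigues(r)[0]; px=np.atleast_2d(px).astype(float)
    d=np.c_[px,np.ones(len(px))]@np.linalg.inv(K).T@R; o=-R.T@t
    return o+d*((np.asarray(z)-o[2])/d[:,2])[:,None]
def proj(c,p): return cv2.projectPoints(np.atleast_2d(p).astype(float),c[1],c[2],c[0],None)[0][:,0]
def fit(obs,p0):
    # obs: list of (cam, local pts Nx3, px Nx2); pose x,y,yaw on the bench
    def f(p):
        R=Ro.from_euler('z',p[2]).as_matrix(); o=np.array([p[0],p[1],0])
        return np.concatenate([(proj(c,np.array(l)@R.T+o)-px).ravel() for c,l,px in obs])
    s=least_squares(f,p0,loss='soft_l1'); return s.x,f(s.x).round(1)
def goal(p,R,st=None):
    # shift in tool axes (cm) and turn (deg) from the state to a TCP goal
    s=st or read_state(); T=Ro.from_rotvec(s["tcp_rot"]); 
    return (T.inv().apply(np.array(p)-s["tool_pos"])*100).round(2),np.degrees((T.inv()*R).as_rotvec()).round(1)
E
python3 - <<'E'
from h import *
s=512/800
c=cam("side")
print("tray",ray(c,np.array([[340,403],[485,394],[497,467],[342,478]])*s,.022).round(3).tolist())
print("foam",ray(c,np.array([[325,336],[450,311],[464,350],[331,388]])*s,[.044,.044,.044,0.0]).round(3).tolist())
print("cage",ray(c,np.array([[387,213],[403,183],[466,190],[455,232]])*s,.062).round(3).tolist())
print("tin,driver,meter",ray(c,np.array([[493,267],[325,262],[328,325],[323,232]])*s,[.019,.02,.01,.03]).round(3).tolist())
sd=cv2.imread("pics/side0.png");sc=cv2.imread("pics/scene0.png")
up=lambda i,w,h:cv2.resize(i,(w,h),interpolation=cv2.INTER_CUBIC)
a=up(sd[110:170,240:305],520,480)   #8x
cv2.imwrite("pics/cage_side.png",a)
E
```

```text
tray [[0.398, -0.216, 0.022], [0.615, -0.22, 0.022], [0.607, -0.345, 0.022], [0.401, -0.342, 0.022]]
foam [[0.376, -0.094, 0.044], [0.585, -0.055, 0.044], [0.594, -0.148, 0.044], [0.382, -0.167, 0.0]]
cage [[0.496, 0.233, 0.062], [0.538, 0.35, 0.062], [0.669, 0.305, 0.062], [0.623, 0.15, 0.062]]
tin,driver,meter [[0.688, 0.088, 0.019], [0.368, 0.136, 0.02], [0.376, -0.032, 0.01], [0.363, 0.226, 0.03]]
```

View pics/cage_side.png

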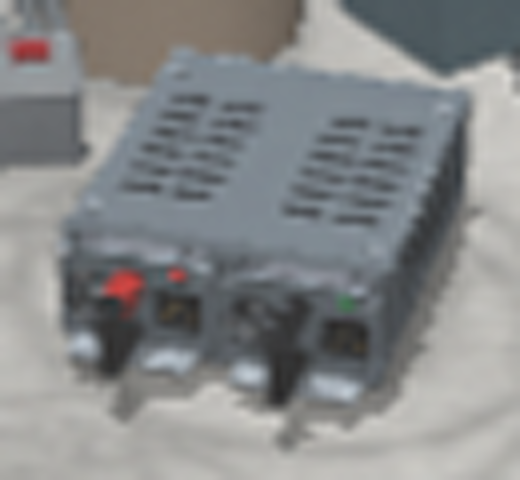

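The crop (8x, origin raw (240,110)) shows the cage roof corners at about (62,220), (180,55) and (465,95). The left bay holds the taped red-lamp module and the right bay has the green lamp. Next I'll get a coarse fit and plan a wrist look above the cage front.

```bash
python3 - <<'E'
from h import *
s=512/800
c=cam("side")
b=[[-75,65,62],[75,65,62],[75,-65,62]]
o=[(c,np.array(b)/1e3,np.array([[62,220],[180,55],[465,95]])/8+[240,110])]
p,r=fit(o,[.6,.25,1.2]); print("cage",p,np.degrees(p[2]),r)
f=np.array([[-107,46,44],[107,46,44],[107,-46,44]])/1e3
pf,r=fit([(c,f,np.array([[325,336],[450,311],[464,350]])*s)],[.48,-.1,.17]); print("foam",pf,np.degrees(pf[2]),r)
t=np.array([[-105,58,22],[105,58,22],[105,-58,22],[-105,-58,22]])/1e3
pt,r=fit([(c,t,np.array([[340,403],[485,394],[497,467],[342,478]])*s)],[.5,-.27,0]); print("tray",pt,np.degrees(pt[2]),r)
st=read_state();T=Ro.from_rotvec(st["tcp_rot"]);print("tool",T.as_matrix().round(3).tolist())
K,rr,tt=cam("wrist");R=cv2.Rodrigues(rr)[0];o=-R.T@tt
print("cam in tool",T.inv().apply(o-st["tool_pos"]).round(4),(T.inv().as_matrix()@R.T).round(3).tolist())
E
```

```text
cage [0.58295479 0.26174536 1.16362041] 66.67053818714336 [-0.5  1.2 -0.3 -1.   1.  -0.4]
foam [ 0.48577309 -0.12011334  0.16534155] 9.473373275098307 [-1.2 -0.5 -0.2  0.5  2.2 -0.2]
tray [ 0.5052846  -0.28286676 -0.01570115] -0.8996093949516196 [ 1.3  2.3 -1.   2.2  0.7 -1.1 -0.9 -1.1]
tool [[0.902, 0.431, -0.001], [0.431, -0.902, 0.002], [0.0, -0.002, -1.0]]
cam in tool [ 0.0815 -0.0007 -0.1649] [[-0.001, -0.949, -0.315], [1.0, -0.001, -0.002], [0.001, -0.315, 0.949]]
```

Request:
move_arm(series=[8.5, 4.6, -3.2, -0.2, 0, 0, 0, 8.5, 4.6, -3.2, -0.2, 0, 0, 0, 8.5, 4.6, -3.2, -0.2, 0, 0, 0, 8.5, 4.6, -3.2, -0.2, 0, 0, 0, 8.5, 4.6, -3.2, -0.2, 0, 0, 0])

```text
time: 0.78
tool_pos: [0.4301, -0.3637, 0.2179]
tcp_rot: [-3.064, -0.694, 0.0]
wrist_force: [0.1, -0.4, 0.2]
width: 0.998
grip_force: 0.0
```

Request:
move_arm(series=[8.5, 4.6, -3.2, -0.2, 0, 0, 0, 8.5, 4.6, -3.2, -0.2, 0, 0, 0, 8.5, 4.6, -3.2, -0.2, 0, 0, 0, 8.5, 4.6, -3.2, -0.2, 0, 0, 0, 8.5, 0, 0, 0, 0, 0, 0])

```text
time: 1.4
tool_pos: [0.5418, -0.1672, 0.2259]
tcp_rot: [-3.061, -0.702, -0.001]
wrist_force: [0.1, 0.0, -0.2]
width: 0.996
grip_force: 0.0
```

```bash
cat > look.py <<'E'
import sys
from h import *
import json
n=sys.argv[1]
c=cam("wrist"); im=read_camera("wrist"); s=read_state()
print(s["time"],s["tool_pos"].round(4),Ro.from_rotvec(s["tcp_rot"]).as_euler('ZYX',degrees=True).round(2),s["joint_vel"].round(3).max())
np.savez(f"pics/{n}.npz",*c)
im=im[:,:,::-1].copy(); cv2.imwrite(f"pics/{n}_raw.png",im)
cv2.imwrite(f"pics/{n}.png",cv2.resize(im,(800,600),interpolation=cv2.INTER_CUBIC))
E
python3 look.py w1
```

```text
1.45 [ 0.5408 -0.169   0.2258] [ 2.5760e+01  3.0000e-02 -1.7999e+02] 0.009
```

View pics/w1.png

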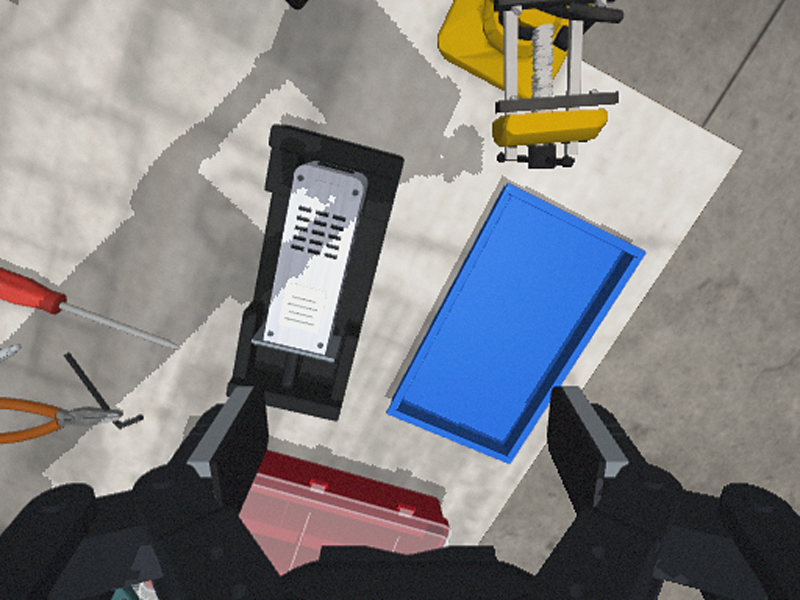

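The wrist picture shows the spare's top at (297,165)–(367,180)–(333,348)–(266,338), with its nose towards the image top. The foam corners are (272,125), (404,155) and (338,420), and the tray rim corners are (508,183), (645,247), (511,462) and (387,411). Next is the view above the cage front.

Request:
move_arm(series=[8.5, 2.95, -5.1, 0, 0, 0, 0, 8.5, 2.95, -5.1, 0, 0, 0, 0, 8.5, 2.95, -5.1, 0, 0, 0, 0, 8.5, 2.95, -5.1, 0, 0, 0, 0, 8.5, 2.95, -5.1, 0, 0, 0, 0])

```text
time: 2.08
tool_pos: [0.5635, 0.123, 0.2259]
tcp_rot: [3.064, 0.691, -0.0]
wrist_force: [1.0, 0.2, 0.2]
width: 0.997
grip_force: 0.0
```

Request:
move_arm(series=[8.5, 2.95, -5.1, 0, 0, 0, 0, 8.5, 2.95, -5.1, 0, 0, 0, -10.2, 8.5, 0, 0, 0, 0, 0, -10.2, 8.5, 0, 0, 0, 0, 0, -10.2, 8.5, 0, 0, 0, 0, 0, -10.2])

```text
time: 2.7
tool_pos: [0.573, 0.2389, 0.2255]
tcp_rot: [2.625, 1.725, -0.002]
wrist_force: [0.4, -0.6, 0.0]
width: 0.999
grip_force: 0.0
```

Request:
move_arm(series=[4.5, 0, 0, 0, 0, 0, 0, 4.5, 0, 0, 0, 0, 0, 0])

```text
time: 2.95
tool_pos: [0.573, 0.2394, 0.2259]
tcp_rot: [2.633, 1.713, -0.001]
wrist_force: [-0.3, -0.4, 0.4]
width: 0.602
grip_force: 0.0
```

```bash
python3 look.py w2
```

```text
3.0 [0.573  0.2396 0.226 ] [ 6.615e+01  2.000e-02 -1.800e+02] 0.006
```

View pics/w2.png

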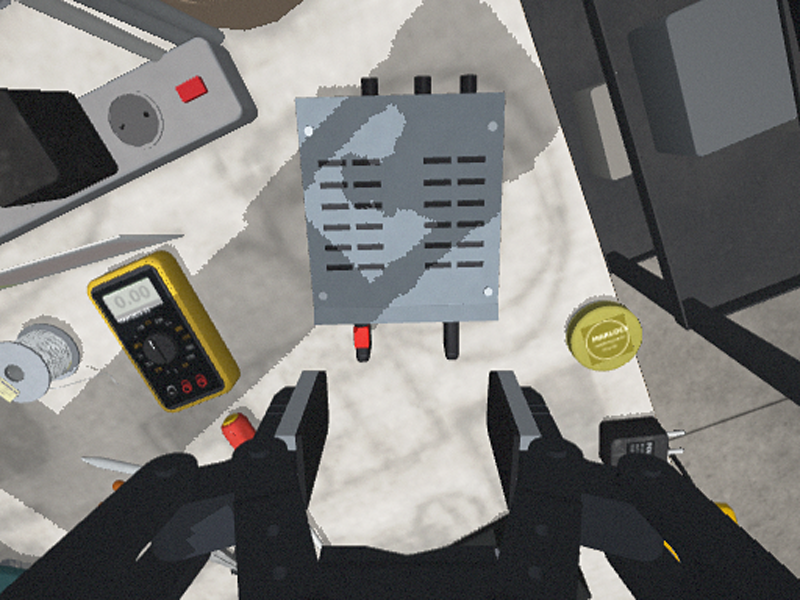

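The picture shows the cage roof corners at (295,99), (505,93), (498,320) and (314,324). The taped handle is at (362,342), ending at (363,360); the good handle is at (452,340) and the tin at (606,335). Now the fits.

```bash
cat >> h.py <<'E'
def load(n): z=np.load(f"pics/{n}.npz"); return [z[k] for k in z]
E
python3 - <<'E'
from h import *
s=512/800
w1=load("w1");w2=load("w2")
A=lambda l:np.array(l,float)/1e3
P=lambda l:np.array(l,float)*s
for b,l,px in [("4",[[75,65,62],[75,-65,62],[-75,-65,62],[-75,65,62]],[[295,99],[505,93],[498,320],[314,324]]),
  ("all",[[75,65,62],[75,-65,62],[-75,-65,62],[-75,65,62],[-110,34,53],[-110,-34,53]],[[295,99],[505,93],[498,320],[314,324],[363,358],[452,357]])]:
    p,r=fit([(w2,A(l),P(px))],[.58,.26,1.16]); print("cage",p.round(4),np.degrees(p[2]).round(2),r)
p,r=fit([(w1,A([[107,46,44],[107,-46,44],[-107,-46,44]]),P([[272,125],[404,155],[338,420]]))],[.48,-.12,.16]);print("foam",p.round(4),np.degrees(p[2]).round(2),r)
# module top: edges as lines
l=[[-50.5,32,52],[-50.5,-32,52],[-47,24,50],[-47,-24,50]]
pm,r=fit([(w1,A(l),P([[252,341],[339,361],[266,338],[333,352]]))],[.48,-.12,.16]);print("foam by module",pm.round(4),np.degrees(pm[2]).round(2),r)
g=ray(w1,P([[297,165],[367,180],[266,338],[333,350]]),.05);print(g.round(4).tolist(), np.linalg.norm(g[0]-g[1]),np.linalg.norm(g[2]-g[3]))
p,r=fit([(w1,A([[105,58,22],[105,-58,22],[-105,-58,22],[-105,58,22]]),P([[508,183],[645,247],[511,462],[387,411]]))],[.5,-.28,0]);print("tray",p.round(4),np.degrees(p[2]).round(2),r)
h=ray(w2,P([[362,340],[452,340]]),.053);print("handles",h.round(4).tolist())
E
```

```text
cage [0.5803 0.2639 1.1772] 67.45 [ 0.1  0.1 -0.1  0.4 -0.7 -0.4  0.8 -0.3]
cage [0.5805 0.2642 1.1779] 67.49 [ 0.1 -0.2 -0.1 -0.1 -0.6 -0.8  0.9 -0.6 -0.4  1.7  0.3  1. ]
foam [ 0.4834 -0.1128  0.1951] 11.18 [-0.9 -3.   0.5  0.9  0.4  0.6]
foam by module [ 0.4845 -0.1149  0.2022] 11.58 [ 1.7  0.  -0.4 -0.6  0.4  0.1 -2.3  0.3]
[[0.5611, -0.0745, 0.05], [0.5726, -0.1208, 0.05], [0.4336, -0.1004, 0.05], [0.4464, -0.1495, 0.05]] 0.0477066439122681 0.05081432745584779
tray [ 0.508  -0.2741  0.0184] 1.05 [ 0.2  0.2 -1.8  0.7 -0.2 -2.3  2.7 -0.3]
handles [[0.5141, 0.191, 0.053], [0.5753, 0.1638, 0.053]]
```

Request:
move_arm(series=[3.5, -3.75, -1.73, 0, 0, 0, -0.7, 3.5, -3.75, -1.73, 0, 0, 0, -0.7, 3.5, 0, 0, 5.5, 0, 0, 0, 3.5, 0, 0, 5.5, 0, 0, 0, 3.5, 0, 0, 0, 0, 0, 0])

```text
time: 3.62
tool_pos: [0.5067, 0.1835, 0.1114]
tcp_rot: [-2.607, -1.747, 0.016]
wrist_force: [-0.1, 0.6, 0.8]
width: 0.407
grip_force: 0.0
```

```bash
python3 look.py w3; python3 - <<'E'
import cv2
i=cv2.imread("pics/w3_raw.png")
cv2.imwrite("pics/w3c.png",cv2.resize(i[100:384,120:400],(592,600),interpolation=cv2.INTER_CUBIC))
E
```

```text
3.675 [0.5096 0.1845 0.1146] [  67.67    0.18 -179.79] 0.005
```

View pics/w3c.png

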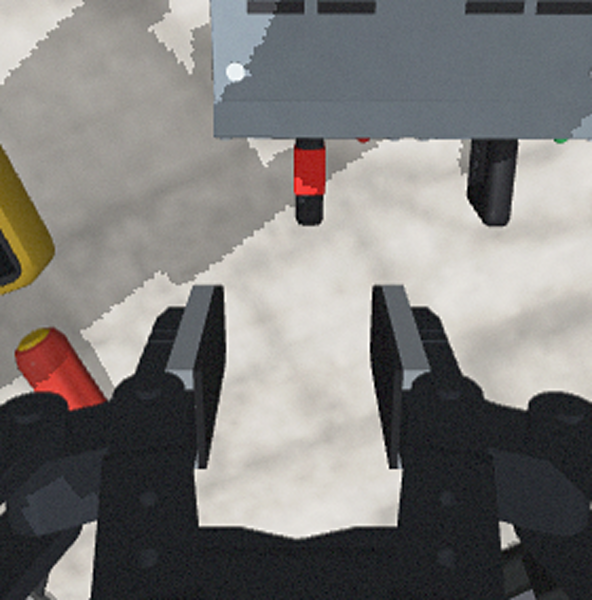

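The crop shows the taped handle at column 310, running from row 138 to its end at row 224. The finger midline is at 298, so the handle lies a few mm to tool +y. The cage front edge at row 137 is level, so the yaw is good.

```bash
python3 - <<'E'
from h import *
c=load("w3"); k=284/600
p=ray(c,np.array([[310,223],[310,170]])*k+[120,100],.053); f=ray(c,np.array([[310,137]])*k+[120,100],.062)
st=read_state();T=Ro.from_rotvec(st["tcp_rot"])
print(st["tool_pos"].round(4),(T.inv().apply(np.vstack([p,f])-st["tool_pos"])*100).round(2).tolist())
E
```

```text
[0.5096 0.1845 0.1146] [[-0.95, 0.16, 6.16], [1.05, 0.15, 6.16], [2.48, 0.13, 5.25]]
```

Request:
move_arm(series=[3.5, 0.05, 0.15, 4.1, 0, 0, 0, 3.5, 0, 0, 4.1, 0, 0, 0, 3.5, 0, 0, 0, 0, 0, 0, 0, 0, 0, 0, 0, 0, 0, 0, 0, 0, 0, 0, 0, 0], grip_force=60)

```text
time: 4.3
tool_pos: [0.5155, 0.186, 0.0372]
tcp_rot: [2.607, 1.75, 0.008]
wrist_force: [-0.3, 0.5, 0.2]
width: 0.008
grip_force: 0.0
```

Request:
move_arm(series=[0, 0, 0, 0, 0, 0, 0, 0, 0, 0, 0, 0, 0, 0, 0, 0, 0, 0, 0, 0, 0])

```text
time: 4.68
tool_pos: [0.513, 0.1852, 0.0343]
tcp_rot: [2.608, 1.751, 0.0]
wrist_force: [-0.1, -0.3, -0.4]
width: -0.001
grip_force: 0.0
```

The fingers shut on nothing, so I'll look.

```bash
python3 look.py w4; python3 - <<'E'
from h import *
i=cv2.imread("pics/w4_raw.png"); s=read_camera("side")[:,:,::-1]; cv2.imwrite("pics/side4.png",s)
a=cv2.resize(i[60:384,120:400],(400,463),interpolation=cv2.INTER_CUBIC)
b=cv2.resize(s[95:175,235:305],(400,457),interpolation=cv2.INTER_CUBIC)
o=np.zeros((463,800,3),np.uint8);o[:463,:400]=a;o[:457,400:]=b;cv2.imwrite("pics/w4c.png",o)
E
```

```text
4.725 [0.5129 0.1852 0.0342] [ 67.74  -0.   180.  ] 0.003
```

View pics/w4c.png

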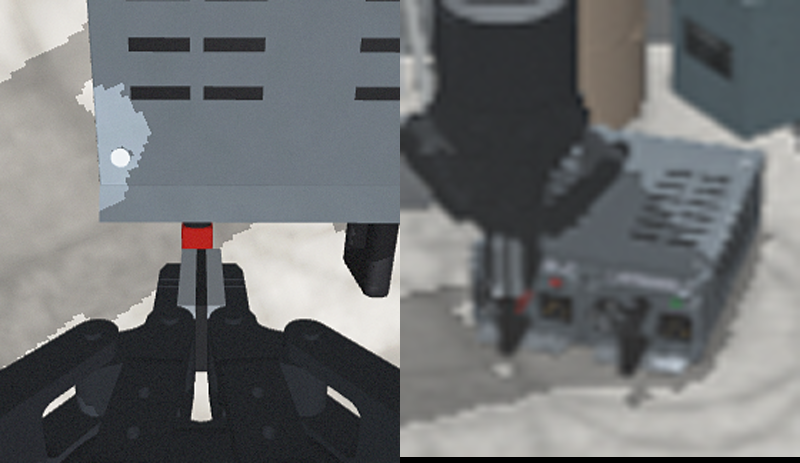

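```bash
python3 - <<'E'
from h import *
c=load("w4"); k=400/280
st=read_state();T=Ro.from_rotvec(st["tcp_rot"])
# crop px of tool points (cm)
L=np.array([[1.1,0,.8],[1.1,0,-1.1],[-1.1,0,.8],[0,0,0],[1.1,.6,.8],[1.1,0.6,-3]])
print(((proj(c,T.apply(L/100)+st["tool_pos"])-[120,60])*k).round(0).tolist())
for z in (.053,.041,.022):
    q=ray(c,np.array([[197,223],[197,250]])/k+[120,60],z); print(z,(T.inv().apply(q-st["tool_pos"])*100).round(2).tolist())
R=Ro.from_euler('z',67.5,degrees=True)
H=R.apply([[-.110,.034,.053],[-.1,.034,.053],[-.078,.034,.053],[-.075,.034,.062]])+[.5804,.264,0]
print("handle px",((proj(c,H)-[120,60])*k).round(0).tolist(),(T.inv().apply(H-st["tool_pos"])*100).round(2).tolist())
E
```

```text
[[202.0, 212.0], [202.0, 232.0], [202.0, 260.0], [202.0, 245.0], [216.0, 212.0], [220.0, 256.0]]
0.053 [[1.8, -0.17, -1.89], [0.74, -0.18, -1.89]]
0.041 [[1.27, -0.19, -0.69], [0.13, -0.19, -0.69]]
0.022 [[0.44, -0.2, 1.21], [-0.84, -0.21, 1.21]]
handle px [[197.0, 295.0], [197.0, 271.0], [197.0, 216.0], [197.0, 218.0]] [[-1.13, -0.18, -1.89], [-0.13, -0.17, -1.89], [2.07, -0.16, -1.89], [2.37, -0.16, -2.79]]
```

Request:
move_arm(series=[3.5, -0.4, -0.17, 0, 0, 0, 0, 3.5, 0, 0, 0, 0, 0, 0, 3.5, 0, 0, 0.7, 0, 0, 0, 3.5, 0, 0, 0.7, 0, 0, 0])

```text
time: 5.28
tool_pos: [0.5098, 0.1821, 0.0196]
tcp_rot: [-2.608, -1.751, 0.0]
wrist_force: [-0.4, 0.9, 0.5]
width: 0.413
grip_force: 0.0
```

Request:
move_arm(series=[3.5, 0, 0, 0, 0, 0, 0, 0, 0, 0, 0, 0, 0, 0, 0, 0, 0, 0, 0, 0, 0, 0, 0, 0, 0, 0, 0, 0, 0, 0, 0, 0, 0, 0, 0])

```text
time: 5.9
tool_pos: [0.5101, 0.1822, 0.0203]
tcp_rot: [2.608, 1.751, 0.001]
wrist_force: [0.7, -1.1, 1.3]
width: 0.094
grip_force: 61.2
```

The pads now hold the handle, but only near its top; the fingertips stand higher than I took them to. I'll reopen and go a little deeper while watching the force.

Request:
move_arm(series=[3.0, 0, 0, 0, 0, 0, 0, 3.0, 0, 0, 0, 0, 0, 0, 3.0, 0, 0, 0.5, 0, 0, 0, 3.0, 0, 0, 0.5, 0, 0, 0, 3.0, 0, 0, 0, 0, 0, 0])

```text
time: 6.52
tool_pos: [0.5091, 0.1819, 0.0092]
tcp_rot: [-2.608, -1.751, 0.002]
wrist_force: [-0.5, 0.1, -1.2]
width: 0.349
grip_force: 0.0
```

```bash
python3 look.py w5; python3 - <<'E'
from h import *
i=cv2.imread("pics/w5_raw.png"); s=read_camera("side")[:,:,::-1]; cv2.imwrite("pics/side5.png",s)
sc=read_camera("scene")[:,:,::-1]
a=cv2.resize(i[60:384,160:360],(286,463),interpolation=cv2.INTER_CUBIC)
b=cv2.resize(s[120:175,235:275],(257,353),interpolation=cv2.INTER_CUBIC)
d=cv2.resize(sc[195:255,160:210],(257,308),interpolation=cv2.INTER_CUBIC)
o=np.zeros((463,800,3),np.uint8);o[:463,:286]=a;o[:353,286:543]=b;o[:308,543:]=d;cv2.imwrite("pics/w5c.png",o)
E
```

```text
6.575 [0.5094 0.182  0.0095] [ 6.7740e+01  4.0000e-02 -1.7995e+02] -0.0
```

View pics/w5c.png

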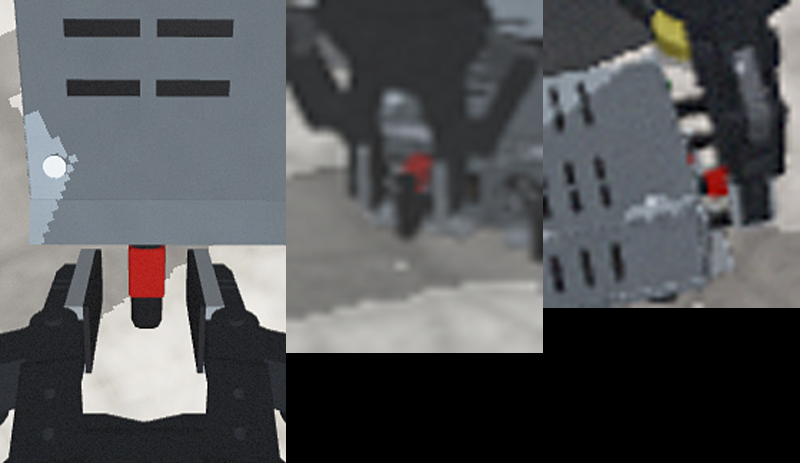

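The fingers straddle the handle (tape at column 147 between the pads at 90 and 200), with the tips well above the bench. The true tips are therefore about 26 mm behind the reported TCP, roughly 34 mm short of the stated value. I'll lower a little more, grip, and draw out.

Request:
move_arm(series=[3.0, 0, 0, 0.7, 0, 0, 0, 3.0, 0, 0, 0, 0, 0, 0, 0, 0, 0, 0, 0, 0, 0, 0, 0, 0, 0, 0, 0, 0, 0, 0, 0, 0, 0, 0, 0], grip_force=80)

```text
time: 7.3
tool_pos: [0.5099, 0.1821, 0.0032]
tcp_rot: [2.608, 1.751, 0.0]
wrist_force: [0.7, -0.5, 0.3]
width: 0.105
grip_force: 78.1
```

Request:
move_arm(series=[0, 0, 0, 0, 0, 0, 0, 0, -0.7, 0, 0, 0, 0, 0, 0, -0.7, 0, 0, 0, 0, 0])

```text
time: 7.68
tool_pos: [0.5046, 0.1692, 0.0032]
tcp_rot: [-2.608, -1.751, -0.001]
wrist_force: [0.0, 2.9, -0.1]
width: 0.102
grip_force: 78.2
```

Request:
move_arm(series=[0, -1.5, 0, 0, 0, 0, 0, 0, -1.5, 0, 0, 0, 0, 0, 0, -1.5, 0, 0, 0, 0, 0, 0, -1.5, 0, 0, 0, 0, 0, 0, 0, 0, 0, 0, 0, 0])

```text
time: 8.3
tool_pos: [0.4806, 0.1115, 0.0031]
tcp_rot: [2.609, 1.749, -0.004]
wrist_force: [-1.9, -4.5, 2.7]
width: 0.102
grip_force: 78.8
```

```bash
python3 look.py w6; python3 - <<'E'
from h import *
s=read_state();print(s["wrist_force"].round(1),s["torque"].round(2),s["tool_pos"],s["q"].round(2))
i=cv2.imread("pics/w6_raw.png"); sd=read_camera("side")[:,:,::-1]
a=cv2.resize(i[0:384,130:400],(325,463),interpolation=cv2.INTER_CUBIC)
b=cv2.resize(sd[100:190,215:315],(475,428),interpolation=cv2.INTER_CUBIC)
o=np.zeros((463,800,3),np.uint8);o[:463,:325]=a;o[:428,325:]=b;cv2.imwrite("pics/w6c.png",o)
E
```

```text
8.35 [0.4808 0.1119 0.0031] [ 6.7710e+01  1.3000e-01 -1.7995e+02] 0.012
[-1.7 -4.   1.9] [-0.57  0.21 -0.06] [0.48082479 0.1119376  0.0030751 ] [ 0.18  0.15  2.16 -0.    0.83  0.57]
```

View pics/w6c.png

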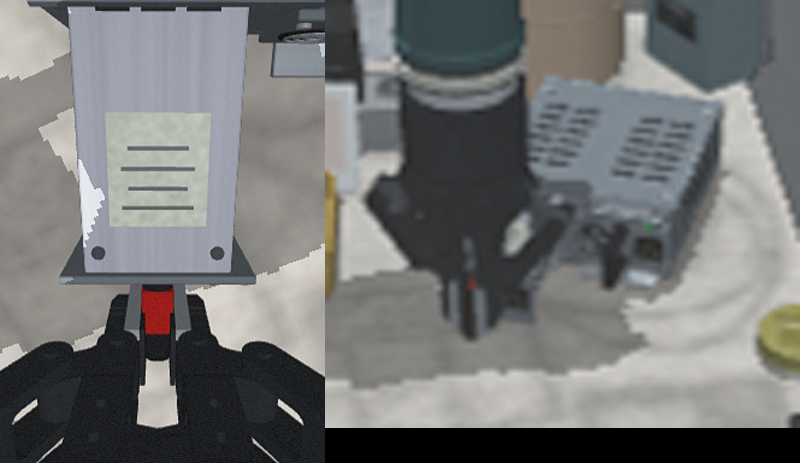

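The picture shows the module drawn out about 76 mm, straight, still seated in the bay. I'll slide it back 15 mm so it rests stably, release, and regrip the body from above.

Request:
move_arm(series=[0, 0.8, 0, 0, 0, 0, 0, 0, 0.7, 0, 0, 0, 0, 0, 0, 0, 0, 0, 0, 0, 0, 3.0, 0, 0, 0, 0, 0, 0, 3.0, 0, 0, 0, 0, 0, 0])

```text
time: 9.02
tool_pos: [0.4875, 0.1279, 0.0029]
tcp_rot: [-2.608, -1.751, -0.0]
wrist_force: [-0.0, -1.0, -0.2]
width: 0.355
grip_force: 0.0
```

Request:
move_arm(series=[3.0, 0, 0, -3.5, 0, 0, 0, 6.2, 0, 0, -2.5, 0, 0, 0, 6.2, 3.5, 0, 0, 0, 0, 0, 6.2, 3.0, 0, 0, 0, 0, 0, 6.2, 0, 0, 0, 0, 0, 0])

```text
time: 9.65
tool_pos: [0.513, 0.1893, 0.0634]
tcp_rot: [2.607, 1.753, 0.002]
wrist_force: [0.0, 0.2, 0.6]
width: 0.726
grip_force: 0.0
```

```bash
python3 look.py w7; python3 - <<'E'
from h import *
s=read_state();print(s["wrist_force"].round(1),s["width"])
# expected module outline (origin cage -68.5,34) in tool frame, cm
R=Ro.from_euler('z',67.6,degrees=True);o=np.array([.5804,.264,0])
T=Ro.from_rotvec(s["tcp_rot"])
m=R.apply(np.array([[-68.5-30,34,0],[-68.5-67.5,34,0]])/1e3)+o
print((T.inv().apply(m-s["tool_pos"])*100).round(2))
# module side edges on the raw image: brightness profile on a row
c=load("w7")
for x in (-.02,0.0,.02):
    P=T.apply(np.c_[np.full(161,x),np.linspace(-.04,.04,161),np.full(161,s["tool_pos"][2]-.056)])+s["tool_pos"]
    px=proj(c,P); im=cv2.imread("pics/w7_raw.png",0).astype(np.float32)
    v=cv2.remap(im,px[:,0].astype(np.float32),px[:,1].astype(np.float32),1).ravel()
    print(x,[int(a) for a in v[::4]])
E
```

```text
9.7 [0.5121 0.1882 0.063 ] [ 6.7830e+01  1.0000e-02 -1.7999e+02] 0.029
[-0.3 -1.3 -0.5] 0.7263847556872426
[[-0.23  0.03  6.3 ]
 [-3.98  0.01  6.3 ]]
-0.02 [25, 148, 146, 145, 142, 165, 158, 75, 115, 177, 175, 170, 168, 172, 180, 176, 177, 172, 176, 180, 176, 175, 175, 174, 174, 198, 236, 236, 237, 238, 235, 237, 69, 74, 212, 214, 216, 216, 219, 226, 22]
0.0 [148, 151, 149, 151, 149, 146, 148, 147, 197, 240, 239, 237, 235, 242, 242, 243, 244, 196, 199, 198, 198, 201, 210, 201, 207, 207, 205, 208, 181, 181, 179, 178, 144, 136, 204, 203, 200, 196, 204, 209, 211]
0.02 [157, 157, 160, 160, 115, 115, 116, 115, 118, 117, 116, 117, 118, 118, 118, 117, 116, 115, 115, 117, 118, 117, 118, 119, 118, 116, 116, 116, 115, 117, 114, 117, 117, 117, 116, 117, 115, 117, 115, 114, 115]
```

The profile shows the body centred on the tool (edges at ±24 mm). Descending and gripping.

Request:
move_arm(series=[6.2, -0.3, 0, 2.0, 0, 0, 0, 6.2, 0, 0, 2.0, 0, 0, 0, 6.2, 0, 0, 1.9, 0, 0, 0, 6.2, 0, 0, 0, 0, 0, 0, 0, 0, 0, 0, 0, 0, 0], grip_force=80)

```text
time: 10.32
tool_pos: [0.511, 0.1846, 0.0045]
tcp_rot: [-2.609, -1.751, 0.001]
wrist_force: [-2.6, 1.7, -0.1]
width: 0.545
grip_force: 82.4
```

Request:
move_arm(series=[0, 0, 0, 0, 0, 0, 0, 0, 0, 0, 0, 0, 0, 0, 0, 0, 0, 0, 0, 0, 0])

```text
time: 10.7
tool_pos: [0.5112, 0.1848, 0.0045]
tcp_rot: [2.608, 1.751, 0.0]
wrist_force: [-0.9, -1.6, 1.0]
width: 0.546
grip_force: 82.9
```

```bash
python3 - <<'E'
from h import *
s=512/800
d=np.vstack([ray(load("w1"),np.array([[178,347],[65,303]])*s,.012),ray(load("w2"),np.array([[237,425],[170,412],[240,375]])*s,[.012,.0,.039])])
R=Ro.from_euler('z',67.6,degrees=True);o=np.array([.5804,.264,0])
print(d.round(3).tolist()); print("cage frame mm",(R.inv().apply(d-o)*1e3).round(0).tolist())
st=read_state();T=Ro.from_rotvec(st["tcp_rot"]);print(st["tool_pos"],T.as_euler('ZYX',degrees=True).round(2),(R.inv().apply(st["tool_pos"]-o)*1e3).round(1))
E
```

```text
[[0.373, -0.033, 0.012], [0.371, 0.062, 0.012], [0.366, 0.147, 0.012], [0.31, 0.178, 0.0], [0.409, 0.198, 0.039]]
cage frame mm [[-354.0, 78.0, 12.0], [-267.0, 116.0, 12.0], [-190.0, 154.0, 12.0], [-182.0, 217.0, 0.0], [-127.0, 134.0, 39.0]]
[0.51120364 0.18478721 0.00452069] [ 67.75  -0.   179.97] [-99.6  33.8   4.5]
```

Request:
move_arm(series=[0, -1.0, 0, -0.1, 0, 0, 0, 0, -2.4, 0, 0, 0, 0, 0, 0, -2.4, 0, 0, 0, 0, 0, 0, -2.4, 0, 0, 0, 0, 0, 0, -2.4, 0, 0, 0, 0, 0])

```text
time: 11.32
tool_pos: [0.4689, 0.0849, 0.0046]
tcp_rot: [-2.608, -1.75, 0.002]
wrist_force: [0.2, -0.4, -5.3]
width: 0.545
grip_force: 82.8
```

Request:
move_arm(series=[0, 0, 0, 0, 0, 0, 0, 0, 0, 0, -2, 0, 0, 0])

```text
time: 11.58
tool_pos: [0.4679, 0.0857, 0.0233]
tcp_rot: [-2.608, -1.748, 0.007]
wrist_force: [-0.1, 0.1, -4.6]
width: 0.546
grip_force: 83.4
```

```bash
python3 look.py w8; python3 - <<'E'
from h import *
st=read_state();T=Ro.from_rotvec(st["tcp_rot"]);c=load("w8");print(st["width"],st["torque"].round(2),st["wrist_force"].round(1))
R=Ro.from_euler('z',67.6,degrees=True);o=np.array([.5804,.264,0]);print((R.inv().apply(st["tool_pos"]-o)*1e3).round(1))
# tray goal: module CoM line; module x in tool = +0.033 m; module axis along tray x
for hd in (0.0,1.0):
    g=goal([.508-.033,-.276,.10],Ro.from_euler('ZYX',[np.radians(hd),0,np.pi])); print(hd,g)
E
```

```text
11.625 [0.4712 0.0864 0.0269] [ 6.7690e+01 -5.0000e-02  1.7994e+02] 0.016
0.5478619543321863 [-0.1  -0.02  0.02] [ 0.7 -0.3 -2.9]
[-205.9   33.3   26.9]
0.0 (array([-33.37,  14.12,  -7.33]), array([ 0. , -0.1, 67.7]))
1.0 (array([-33.37,  14.12,  -7.33]), array([ 0. , -0.1, 66.7]))
```

Request:
move_arm(series=[0, 0, 0, -4, 0, 0, 0, 0, 0, 0, -4, 0, 0, 0, 0, -4.65, 2.23, 0, 0, 0, 0, 0, -4.65, 2.23, 0, 0, 0, 0, 0, -4.65, 2.23, 0, 0, 0, 0])

```text
time: 12.25
tool_pos: [0.4798, -0.0689, 0.1049]
tcp_rot: [2.607, 1.752, 0.001]
wrist_force: [1.2, -0.4, -5.0]
width: 0.549
grip_force: 84.9
```

Request:
move_arm(series=[0, -4.65, 2.23, 0, 0, 0, 0, 0, -4.65, 2.23, 0, 0, 0, 0, 0, -4.65, 2.23, 0, 0, 0, 0, 0, -4.65, 2.23, 0, 0, 0, 0, 0, 0, 0, 0, 0, 0, 9.6])

```text
time: 12.88
tool_pos: [0.4923, -0.2777, 0.1049]
tcp_rot: [2.75, 1.515, 0.0]
wrist_force: [-0.1, -0.1, -4.9]
width: 0.545
grip_force: 85.0
```

Request:
move_arm(series=[0, 0, 0, 0, 0, 0, 9.6, 0, 0, 0, 0, 0, 0, 9.6, 0, 0, 0, 0, 0, 0, 9.6, 0, 0, 0, 0, 0, 0, 9.6, 0, 0, 0, 0, 0, 0, 9.6])

```text
time: 13.5
tool_pos: [0.4915, -0.2733, 0.1042]
tcp_rot: [-3.129, -0.269, 0.001]
wrist_force: [0.7, 0.1, -4.6]
width: 0.546
grip_force: 84.9
```

Request:
move_arm(series=[0, 0, 0, 0, 0, 0, 9.6, 0, 0, 0, 0, 0, 0, 0])

```text
time: 13.75
tool_pos: [0.4916, -0.2733, 0.1044]
tcp_rot: [-3.141, -0.018, 0.001]
wrist_force: [-0.8, -0.3, -4.0]
width: 0.545
grip_force: 84.8
```

```bash
python3 - <<'E'
from h import *
def blue(fn):
    im=cv2.imread(fn); h=cv2.cvtColor(im,cv2.COLOR_BGR2HSV); m=cv2.inRange(h,(100,150,40),(125,255,255))
    n,l,s,_=cv2.connectedComponentsWithStats(m); k=1+s[1:,4].argmax(); pts=np.argwhere(l==k)[:,::-1].astype(np.int32)
    hu=cv2.convexHull(pts); return cv2.approxPolyDP(hu,4,True)[:,0],s[k,4]
q,a=blue("pics/w1_raw.png"); print("w1",q.tolist(),a)
qs,a=blue("pics/side0.png"); print("side",qs.tolist(),a)
print(ray(load("w1"),q,.022).round(3).tolist()); print(ray(cam("side"),qs,.022).round(3).tolist())
c=cam("wrist");im=read_camera("wrist");cv2.imwrite("pics/w9_raw.png",im[:,:,::-1]);np.savez("pics/w9.npz",*c)
q9,a=blue("pics/w9_raw.png"); print("w9",q9.tolist(),a,ray(c,q9,.022).round(3).tolist())
st=read_state(); print(st["time"],st["tool_pos"],Ro.from_rotvec(st["tcp_rot"]).as_euler('ZYX',degrees=True).round(2),st["width"],st["grip_force"],st["wrist_force"].round(1))
E
```

```text
w1 [[412, 161], [326, 296], [248, 264], [324, 118]] 15203
side [[319, 295], [220, 304], [218, 259], [308, 251]] 4476
[[0.612, -0.333, 0.022], [0.4, -0.335, 0.022], [0.399, -0.216, 0.022], [0.611, -0.213, 0.022]]
[[0.611, -0.336, 0.022], [0.404, -0.338, 0.022], [0.399, -0.219, 0.022], [0.61, -0.216, 0.022]]
w9 [[350, 22], [333, 245], [328, 246], [320, 235], [326, 22]] 3567 [[0.613, -0.334, 0.022], [0.437, -0.336, 0.022], [0.436, -0.332, 0.022], [0.447, -0.324, 0.022], [0.613, -0.317, 0.022]]
13.8 [ 0.49163988 -0.27333552  0.10449088] [ 7.3000e-01  3.0000e-02 -1.7997e+02] 0.5437881703360828 84.82464551925659 [-0.6  0.  -4.6]
```

Request:
move_arm(series=[0, -0.1, 0.1, 4, 0, 0, 0, 0, 0, 0, 4, 0, 0, 0, 0, 0, 0, 2, 0, 0, 0, 0, 0, 0, 0.9, 0, 0, 0, 0, 0, 0, 0, 0, 0, 0])

```text
time: 14.42
tool_pos: [0.4908, -0.2745, -0.0043]
tcp_rot: [-3.141, -0.017, 0.001]
wrist_force: [0.6, -0.2, -4.7]
width: 0.544
grip_force: 84.6
```

Request:
move_arm(series=[0, 0, 0, 0.15, 0, 0, 0, 0, 0, 0, 0.1, 0, 0, 0, 0, 0, 0, 0, 0, 0, 0])

```text
time: 14.8
tool_pos: [0.4914, -0.2748, -0.0058]
tcp_rot: [3.141, 0.015, 0.002]
wrist_force: [0.1, -0.8, -5.2]
width: 0.546
grip_force: 84.6
```

Request:
move_arm(series=[0, 0, 0, 0.1, 0, 0, 0, 0, 0, 0, 0.1, 0, 0, 0, 0, 0, 0, 0, 0, 0, 0])

```text
time: 15.18
tool_pos: [0.4912, -0.2747, -0.0075]
tcp_rot: [3.141, 0.015, 0.0]
wrist_force: [-3.3, 1.9, 4.4]
width: 0.551
grip_force: 85.9
```

Request:
move_arm(series=[0, 0, 0, 0.1, 0, 0, 0, 0, 0, 0, 0, 0, 0, 0])

```text
time: 15.42
tool_pos: [0.4912, -0.2747, -0.0075]
tcp_rot: [3.142, 0.015, 0.0]
wrist_force: [-6.7, 2.3, 12.9]
width: 0.552
grip_force: 87.1
```

The module is set down. Releasing, rising, and moving above the spare.

Request:
move_arm(series=[0, 0, 0, -0.1, 0, 0, 0, 6.2, 0, 0, 0, 0, 0, 0, 6.2, 0, 0, 0, 0, 0, 0, 6.2, 0, 0, -2, 0, 0, 0, 6.2, 0, 0, -4, 0, 0, 0])

```text
time: 16.05
tool_pos: [0.4895, -0.2736, 0.05]
tcp_rot: [-3.139, -0.015, 0.006]
wrist_force: [0.7, -1.1, 0.1]
width: 0.727
grip_force: 0.0
```

Request:
move_arm(series=[6.2, 0, 0, -4, 0, 0, 0, 6.2, -0.76, -5.25, 0, 0, 0, 0, 6.2, -0.76, -5.25, 0, 0, 0, 0, 6.2, -0.76, -5.25, 0, 0, 0, 0, 6.2, 0, 0, 0, 0, 0, -10.6])

```text
time: 16.68
tool_pos: [0.4658, -0.1142, 0.0912]
tcp_rot: [-3.125, -0.317, 0.0]
wrist_force: [1.2, -0.7, 0.1]
width: 0.729
grip_force: 0.0
```

Request:
move_arm(series=[6.2, 0, 0, 0, 0, 0, 0, 6.2, 0, 0, 0, 0, 0, 0])

```text
time: 16.92
tool_pos: [0.4671, -0.1178, 0.0917]
tcp_rot: [3.127, 0.3, 0.001]
wrist_force: [0.2, -0.4, 0.7]
width: 0.721
grip_force: 0.0
```

```bash
python3 look.py w10; cat > prof.py <<'E'
import sys
from h import *
n,z=sys.argv[1],float(sys.argv[2]); xs=[float(a) for a in sys.argv[3:]]
st=read_state();T=Ro.from_rotvec(st["tcp_rot"]);c=load(n);im=cv2.GaussianBlur(cv2.imread(f"pics/{n}_raw.png",0),(3,3),0).astype(np.float32)
h=st["tool_pos"][2]-z
def samp(P):
    px=proj(c,T.apply(P)+st["tool_pos"]).astype(np.float32); return cv2.remap(im,px[:,:1],px[:,1:],1).ravel()
for x in xs:
    y=np.linspace(-.045,.045,181); v=samp(np.c_[np.full(181,x),y,np.full(181,h)]); g=np.gradient(v)
    k=[i for i in range(2,179) if abs(g[i])>6 and abs(g[i])==abs(g[i-2:i+3]).max()]
    print("x",x,[(round(y[i]*1e3,1),int(g[i])) for i in k])
x=np.linspace(-.08,.14,441); v=samp(np.c_[x,np.full(441,.012),np.full(441,h)]); g=np.gradient(v)
print("along",[(round(x[i]*1e3,1),int(g[i])) for i in range(2,438) if abs(g[i])>6 and abs(g[i])==abs(g[i-2:i+3]).max()])
E
python3 prof.py w10 .05 0 .02 .04 .06 .08
```

```text
16.975 [ 0.4671 -0.1179  0.0917] [ 1.0960e+01 -2.0000e-02  1.7999e+02] 0.001
x 0.0 [(np.float64(-40.0), -30), (np.float64(-26.0), 37), (np.float64(-17.0), 7), (np.float64(-8.5), 10), (np.float64(-6.0), 9), (np.float64(21.5), -54), (np.float64(36.0), 47)]
x 0.02 [(np.float64(-42.5), -10), (np.float64(-40.0), -31), (np.float64(-26.0), 41), (np.float64(21.5), -36), (np.float64(36.0), 45)]
x 0.04 [(np.float64(-40.0), -30), (np.float64(-26.0), 41), (np.float64(21.5), -51), (np.float64(36.0), 58)]
x 0.06 [(np.float64(-40.0), -35), (np.float64(-26.0), 42), (np.float64(-18.5), -28), (np.float64(-9.5), 28), (np.float64(-6.5), -29), (np.float64(2.5), 28), (np.float64(5.0), -30), (np.float64(14.0), 31), (np.float64(21.5), -39), (np.float64(36.0), 49)]
x 0.08 [(np.float64(-26.0), 45), (np.float64(21.5), -46), (np.float64(40.0), 55)]
along [(np.float64(-36.0), 26), (np.float64(-33.5), -16), (np.float64(-31.5), 34), (np.float64(6.0), -11), (np.float64(43.5), -42), (np.float64(46.5), 44), (np.float64(50.5), -47), (np.float64(53.5), 39), (np.float64(57.5), -42), (np.float64(60.5), 40), (np.float64(64.5), -48), (np.float64(67.5), 41), (np.float64(71.5), -44), (np.float64(74.0), 41), (np.float64(90.5), 20), (np.float64(102.5), -70), (np.float64(120.0), 57), (np.float64(126.0), -112)]
```

The spare is measured: width 47.5 mm, centred at tool y −2.2 mm, parallel, tool at module x≈−36. Descending and gripping.

Request:
move_arm(series=[6.2, -0.1, -0.22, 4, 0, 0, 0, 6.2, 0, 0, 2.5, 0, 0, 0, 6.2, 0, 0, 1.5, 0, 0, 0, 6.2, 0, 0, 0.6, 0, 0, 0, 6.2, 0, 0, 0, 0, 0, 0])

```text
time: 17.6
tool_pos: [0.4656, -0.1156, 0.0057]
tcp_rot: [3.127, 0.304, 0.0]
wrist_force: [-0.2, 0.3, 0.9]
width: 0.728
grip_force: 0.0
```

Request:
move_arm(series=[6.2, 0, 0, 0.6, 0, 0, 0, 6.2, 0, 0, 0, 0, 0, 0, 0, 0, 0, 0, 0, 0, 0, 0, 0, 0, 0, 0, 0, 0, 0, 0, 0, 0, 0, 0, 0], grip_force=80)

```text
time: 18.23
tool_pos: [0.4661, -0.1157, 0.0005]
tcp_rot: [3.126, 0.305, 0.002]
wrist_force: [-0.6, -1.4, 5.7]
width: 0.544
grip_force: 83.5
```

Request:
move_arm(series=[0, 0, 0, 0, 0, 0, 0, 0, 0, 0, 0, 0, 0, 0])

```text
time: 18.48
tool_pos: [0.4661, -0.1157, 0.0005]
tcp_rot: [3.126, 0.305, 0.002]
wrist_force: [-1.5, -1.0, 5.8]
width: 0.544
grip_force: 83.5
```

Request:
move_arm(series=[0, 0, 0, -1, 0, 0, 0, 0, 0, 0, -3, 0, 0, 0, 0, 0, 0, -3.5, 0, 0, 0, 0, 0, 0, -3.5, 0, 0, 0, 0, 0, 0, 0, 0, 0, 0])

```text
time: 19.1
tool_pos: [0.4674, -0.1159, 0.1121]
tcp_rot: [3.125, 0.305, 0.008]
wrist_force: [-0.6, -0.9, -5.0]
width: 0.548
grip_force: 85.2
```

```bash
cat > g.py <<'E'
from h import *
import sys
yaw=67.6;Rc=Ro.from_euler('z',yaw,degrees=True);o=np.array([.5804,.264,0])
x,y,z=[float(a)/1e3 for a in sys.argv[1:4]]
st=read_state();T=Ro.from_rotvec(st["tcp_rot"])
print("now cage",(Rc.inv().apply(st["tool_pos"]-o)*1e3).round(1),T.as_euler('ZYX',degrees=True).round(2),"F cage",Rc.inv().apply(st["wrist_force"]).round(1),"M",st["torque"].round(2),st["width"].round(3),st["grip_force"].round(1),st["time"])
print(goal(Rc.apply([x,y,z])+o,Ro.from_euler('ZYX',[np.radians(yaw),0,np.pi]),st))
E
python3 g.py -215 34 105
```

```text
Traceback (most recent call last):
  File "g.py", line 6, in <module>
    print("now cage",(Rc.inv().apply(st["tool_pos"]-o)*1e3).round(1),T.as_euler('ZYX',degrees=True).round(2),"F cage",Rc.inv().apply(st["wrist_force"]).round(1),"M",st["torque"].round(2),st["width"].round(3),st["grip_force"].round(1),st["time"])
                                                                                                                                                                                           ^^^^^^^^^^^^^^^^^
AttributeError: 'float' object has no attribute 'round'
```

Request:
move_arm(series=[0, 0.93, -4.76, 0, 0, 0, 0, 0, 0.93, -4.76, 0, 0, 0, 0, 0, 0.93, -4.76, 0, 0, 0, 0, 0, 0.93, -4.76, 0, 0, 0, 0, 0, 0, 0, 0, 0, 0, -9.4])

```text
time: 19.73
tool_pos: [0.4625, 0.0816, 0.1068]
tcp_rot: [-3.087, -0.573, 0.007]
wrist_force: [0.3, -1.0, -4.4]
width: 0.549
grip_force: 85.6
```

Request:
move_arm(series=[0, 0, 0, 0, 0, 0, -9.4, 0, 0, 0, 0, 0, 0, -9.4, 0, 0, 0, 0, 0, 0, -9.4, 0, 0, 0, 0, 0, 0, -9.4, 0, 0, 0, 0, 0, 0, -9.4])

```text
time: 20.35
tool_pos: [0.4627, 0.0785, 0.1067]
tcp_rot: [-2.605, -1.752, 0.007]
wrist_force: [-0.0, -0.0, -4.4]
width: 0.548
grip_force: 85.7
```

Request:
move_arm(series=[0, 0, 0, 0, 0, 0, 0, 0, 0, 0, 0, 0, 0, 0])

```text
time: 20.6
tool_pos: [0.4639, 0.0785, 0.1081]
tcp_rot: [-2.613, -1.742, 0.003]
wrist_force: [0.3, -0.2, -3.5]
width: 0.543
grip_force: 85.5
```

```bash
sed -i 's/st\["width"\].round(3),st\["grip_force"\].round(1)/st["width"],st["grip_force"]/' g.py; python3 g.py -215 34 40;python3 look.py w11; python3 prof.py w11 .1535 -.02 0 .02 .04; python3 - <<'E'
from h import *
# roof front edge and side edges of the cage seen from here: profile along tool x at several y (z=.062)
st=read_state();T=Ro.from_rotvec(st["tcp_rot"]);c=load("w11");im=cv2.imread("pics/w11_raw.png")
H=Ro.from_euler('z',67.6,degrees=True).apply(np.array([[-75,65,62],[-75,-65,62],[75,65,62],[75,-65,62],[-75,34,58]])/1e3)+[.5804,.264,0]
print(proj(c,H).round(0).tolist())
E
```

```text
now cage [-215.9   37.   108.1] [ 6.7390e+01  7.0000e-02 -1.7988e+02] F cage [-0.1 -0.4 -3.5] M [-0.12  0.05 -0.03] 0.5433804810917625 85.50993919372559 20.6
(array([0.1 , 0.32, 6.81]), array([-0.1,  0.1, -0.2]))
20.65 [0.4642 0.0786 0.1086] [ 6.7420e+01  5.0000e-02 -1.7991e+02] 0.002
x -0.02 [(np.float64(-25.5), 33), (np.float64(5.5), -13), (np.float64(9.0), 11), (np.float64(11.5), -23), (np.float64(15.0), 12), (np.float64(23.0), -52)]
x 0.0 [(np.float64(-41.5), -60), (np.float64(-35.5), 21), (np.float64(-30.0), -31), (np.float64(-25.0), 50), (np.float64(-16.5), 10), (np.float64(10.5), 8), (np.float64(14.5), -10), (np.float64(23.0), -58), (np.float64(28.0), 33), (np.float64(34.0), -22), (np.float64(39.5), 54), (np.float64(44.0), -22)]
x 0.02 [(np.float64(-43.5), -8), (np.float64(-40.5), 9), (np.float64(-37.0), -28), (np.float64(-33.0), 23), (np.float64(-27.0), -35), (np.float64(-24.5), 23), (np.float64(23.5), -20), (np.float64(25.5), 38)]
x 0.04 [(np.float64(-41.0), 36), (np.float64(-24.5), 41), (np.float64(-22.5), -29), (np.float64(24.0), 14)]
along [(np.float64(-62.0), 13), (np.float64(-39.0), 31), (np.float64(-36.0), -22), (np.float64(-33.5), 44), (np.float64(-20.5), -18), (np.float64(-17.5), 8), (np.float64(17.0), -12), (np.float64(44.0), -48), (np.float64(47.0), 49), (np.float64(51.0), -53), (np.float64(54.0), 52), (np.float64(58.0), -52), (np.float64(61.0), 50), (np.float64(65.5), -54), (np.float64(68.5), 56), (np.float64(72.5), -58), (np.float64(75.5), 57), (np.float64(104.5), -10), (np.float64(107.5), -65)]
[[212.0, -26.0], [439.0, -28.0], [193.0, -436.0], [500.0, -440.0], [266.0, -24.0]]
```

```bash
python3 - <<'E'
from h import *
def run(n,p,e,top,xs):
    T=Ro.from_euler('ZYX',e,degrees=True);c=load(n);im=cv2.GaussianBlur(cv2.imread(f"pics/{n}_raw.png",0),(3,3),0).astype(np.float32)
    C=[]
    for x in xs:
        y=np.linspace(-.03,.03,601);P=np.c_[np.full(601,x),y,np.full(601,-top)]
        px=proj(c,T.apply(P)+p).astype(np.float32);v=cv2.remap(im,px[:,:1],px[:,1:],1).ravel();g=np.abs(np.gradient(cv2.GaussianBlur(v[:,None],(1,21),0).ravel()))
        L=(y<-.0205);Rr=(y>.0205);a=y[L][g[L].argmax()];b=y[Rr][g[Rr].argmax()];C.append((x*1e3,round(a*1e3,1),round(b*1e3,1)))
    print(n,C)
xs=np.arange(-.03,.101,.01)
run("w8",[.4712,.0864,.0269],[67.69,-.05,179.94],.0515,xs)
run("w11",[.4642,.0786,.1086],[67.42,.05,-179.91],.0495,xs)
E
```

```text
w8 [(np.float64(-30.0), np.float64(-25.6), np.float64(21.7)), (np.float64(-19.999999999999996), np.float64(-25.9), np.float64(22.8)), (np.float64(-9.999999999999995), np.float64(-25.8), np.float64(21.9)), (np.float64(6.938893903907228e-15), np.float64(-25.5), np.float64(21.8)), (np.float64(10.000000000000009), np.float64(-25.5), np.float64(21.9)), (np.float64(20.00000000000001), np.float64(-25.7), np.float64(22.6)), (np.float64(30.000000000000014), np.float64(-25.5), np.float64(20.6)), (np.float64(40.00000000000001), np.float64(-25.7), np.float64(26.6)), (np.float64(50.000000000000014), np.float64(-25.6), np.float64(20.6)), (np.float64(60.00000000000003), np.float64(-25.6), np.float64(20.7)), (np.float64(70.00000000000001), np.float64(-26.1), np.float64(20.6)), (np.float64(80.00000000000001), np.float64(-25.2), np.float64(24.4)), (np.float64(90.00000000000003), np.float64(-23.3), np.float64(20.6)), (np.float64(100.00000000000003), np.float64(-23.7), np.float64(27.5))]
w11 [(np.float64(-30.0), np.float64(-27.2), np.float64(25.5)), (np.float64(-19.999999999999996), np.float64(-24.5), n
[... 166 characters left out ...]
.float64(10.000000000000009), np.float64(-23.8), np.float64(22.1)), (np.float64(20.00000000000001), np.float64(-27.1), np.float64(25.5)), (np.float64(30.000000000000014), np.float64(-24.3), np.float64(23.1)), (np.float64(40.00000000000001), np.float64(-23.8), np.float64(23.3)), (np.float64(50.000000000000014), np.float64(-23.6), np.float64(23.4)), (np.float64(60.00000000000003), np.float64(-23.3), np.float64(22.9)), (np.float64(70.00000000000001), np.float64(-25.0), np.float64(22.9)), (np.float64(80.00000000000001), np.float64(-23.6), np.float64(23.0)), (np.float64(90.00000000000003), np.float64(-22.8), np.float64(23.3)), (np.float64(100.00000000000003), np.float64(-22.2), np.float64(29.6))]
```

Request:
move_arm(series=[0, 0, 0.25, 3, 0, 0, -0.8, 0, 0, 0, 4, 0, 0, 0, 0, 0, 0, 2, 0, 0, 0, 0, 0, 0, 1.05, 0, 0, 0, 0, 0, 0, 0, 0, 0, 0])

```text
time: 21.28
tool_pos: [0.4669, 0.0777, 0.0086]
tcp_rot: [-2.599, -1.763, 0.002]
wrist_force: [-0.6, -0.2, -3.8]
width: 0.547
grip_force: 85.3
```

Request:
move_arm(series=[0, 0, 0, 0, 0, 0, 0, 0, 0, 0, 0, 0, 0, 0])

```text
time: 21.52
tool_pos: [0.4686, 0.0778, 0.0103]
tcp_rot: [2.598, 1.764, 0.003]
wrist_force: [-1.1, -0.2, -4.8]
width: 0.547
grip_force: 85.3
```

```bash
python3 g.py -200 34.5 8; python3 look.py w12; python3 - <<'E'
from h import *
i=cv2.imread("pics/w12_raw.png"); sd=read_camera("side")[:,:,::-1]
a=cv2.resize(i[0:384,130:400],(405,576),interpolation=cv2.INTER_CUBIC)
b=cv2.resize(sd[110:180,240:308],(395,407),interpolation=cv2.INTER_CUBIC)
o=np.zeros((576,800,3),np.uint8);o[:,:405]=a;o[:407,405:]=b;cv2.imwrite("pics/w12c.png",o)
E
```

```text
now cage [-214.7   32.5   10.3] [ 6.8330e+01 -7.0000e-02  1.7988e+02] F cage [-0.6  1.  -4.8] M [-0.14  0.05  0.01] 0.5467142394466081 85.26525735855103 21.525
(array([ 1.47, -0.19,  0.23]), array([ 0.1, -0.1,  0.7]))
21.575 [0.4684 0.0778 0.0102] [ 6.8340e+01 -6.0000e-02  1.7989e+02] 0.006
```

Request:
move_arm(series=[0, 0.5, -0.2, 0.2, 0, 0, 0.1, 0, 0.5, 0, 0, 0, 0, 0, 0, 0, 0, 0, 0, 0, 0, 0, 0, 0, 0, 0, 0, 0])

```text
time: 22.12
tool_pos: [0.4691, 0.0879, 0.007]
tcp_rot: [-2.6, -1.763, 0.0]
wrist_force: [0.4, -0.3, -4.3]
width: 0.55
grip_force: 85.3
```

```bash
python3 g.py -190 34.5 8
```

```text
now cage [-205.2   35.7    7. ] [ 6.8270e+01  1.0000e-02 -1.7999e+02] F cage [-0.1 -0.4 -4.3] M [-0.14  0.12 -0.03] 0.5498837829761709 85.28994083404541 22.125
(array([ 1.52,  0.14, -0.1 ]), array([-0. ,  0. ,  0.7]))
```

Request:
move_arm(series=[0, 0.5, 0.11, -0.1, 0, 0, 0, 0, 0.5, 0, 0, 0, 0, 0, 0, 0, 0, 0, 0, 0, 0, 0, 0.7, 0.01, 0, 0, 0, 0, 0, 0.7, 0.01, 0, 0, 0, 0])

```text
time: 22.75
tool_pos: [0.4795, 0.11, 0.0081]
tcp_rot: [-2.601, -1.762, -0.0]
wrist_force: [0.0, 0.5, -3.6]
width: 0.543
grip_force: 85.3
```

```bash
python3 g.py -190 34.5 8
```

```text
now cage [-180.9   34.6    8.1] [ 6.823e+01 -1.000e-02  1.800e+02] F cage [ 0.5  0.2 -3.6] M [-0.16  0.08  0.02] 0.5425872217646684 85.30581593513489 22.75
(array([-0.91,  0.  ,  0.01]), array([ 0. , -0. ,  0.6]))
```

Nose at about −77 mm, just at the mouth, and free. Advancing gently.

Request:
move_arm(series=[0, 0.4, 0, 0, 0, 0, 0, 0, 0.4, 0.01, 0, 0, 0, 0, 0, 0.4, 0, 0, 0, 0, 0])

```text
time: 23.12
tool_pos: [0.4838, 0.1209, 0.008]
tcp_rot: [-2.601, -1.762, 0.0]
wrist_force: [-0.4, -0.9, -5.4]
width: 0.549
grip_force: 85.3
```

```bash
python3 g.py -190 34.5 8
```

```text
now cage [-169.1   34.8    8. ] [ 6.8250e+01  1.0000e-02 -1.7999e+02] F cage [-1.   0.1 -5.4] M [-0.14  0.05 -0.07] 0.5494121018820349 85.30608057975769 23.125
(array([-2.09,  0.  ,  0.  ]), array([-0. ,  0. ,  0.6]))
```

Request:
move_arm(series=[0, 0.8, 0.01, 0, 0, 0, 0, 0, 0.8, 0.01, 0, 0, 0, 0, 0, 0.8, 0.01, 0, 0, 0, 0, 0, 0, 0, 0, 0, 0, 0])

```text
time: 23.62
tool_pos: [0.4935, 0.1435, 0.0082]
tcp_rot: [2.6, 1.763, 0.001]
wrist_force: [0.9, 0.1, -5.0]
width: 0.547
grip_force: 85.3
```

```bash
python3 g.py -100 34.5 8
```

```text
now cage [-144.5   34.4    8.2] [ 6.8290e+01 -2.0000e-02  1.7998e+02] F cage [ 0.4 -0.8 -5. ] M [-0.16  0.04 -0.02] 0.5466518902928418 85.32448410987854 23.625
(array([4.45, 0.05, 0.02]), array([ 0. , -0. ,  0.7]))
```

Request:
move_arm(series=[0, 1.0, 0.01, 0, 0, 0, 0, 0, 1.0, 0.01, 0, 0, 0, 0, 0, 1.0, 0.01, 0, 0, 0, 0, 0, 1.0, 0.01, 0, 0, 0, 0, 0, 0, 0, 0, 0, 0, 0])

```text
time: 24.25
tool_pos: [0.5088, 0.1807, 0.0082]
tcp_rot: [2.6, 1.763, 0.001]
wrist_force: [0.1, -0.2, -5.0]
width: 0.547
grip_force: 85.4
```

```bash
python3 g.py -100 34.5 8
```

```text
now cage [-104.3   34.5    8.2] [ 6.8300e+01 -3.0000e-02  1.7997e+02] F cage [-0.2 -0.2 -5. ] M [-0.08  0.08  0.  ] 0.5465595351238564 85.37691235542297 24.25
(array([0.43, 0.  , 0.02]), array([ 0. , -0. ,  0.7]))
```

The nose is 75 mm in with no contact forces. Lowering onto the floor and letting go.

Request:
move_arm(series=[0, 0, 0, 0.1, 0, 0, 0, 0, 0, 0, 0.08, 0, 0, 0, 0, 0, 0, 0, 0, 0, 0])

```text
time: 24.62
tool_pos: [0.508, 0.1797, 0.0065]
tcp_rot: [-2.601, -1.762, 0.0]
wrist_force: [-1.5, -0.6, -1.3]
width: 0.546
grip_force: 86.0
```

Request:
move_arm(series=[5.8, 0, 0, 0, 0, 0, 0, 5.8, 0, 0, 0, 0, 0, 0, 5.8, 0, 0, -1.5, 0, 0, 0, 5.8, 0, 0, -3, 0, 0, 0, 5.8, 0, 0, -2, 0, 0, 0])

```text
time: 25.25
tool_pos: [0.5095, 0.1802, 0.0739]
tcp_rot: [2.6, 1.762, 0.005]
wrist_force: [0.3, -0.8, 0.3]
width: 0.68
grip_force: 0.0
```

Request:
move_arm(series=[0, -4, 0, 0, 0, 0, 0.7, 0, -5, 0, 0, 0, 0, 0, 0, 0, 0, 0, 0, 0, 0, 0, 0, 0, 0, 0, 0, 0])

```text
time: 25.75
tool_pos: [0.4754, 0.0967, 0.0725]
tcp_rot: [2.612, 1.745, 0.004]
wrist_force: [-0.0, 0.3, 0.4]
width: -0.001
grip_force: 0.0
```

```bash
python3 g.py -194 34.5 8; python3 look.py w13; python3 prof.py w13 .056 0.04 .05 .06 .07
```

```text
now cage [-194.7   33.3   72.5] [ 6.7490e+01 -9.0000e-02  1.7988e+02] F cage [0.2 0.1 0.4] M [ 0.05  0.   -0.03] -0.0008311886290758478 0.0 25.75
(array([ 0.06, -0.13,  6.45]), array([ 0.1, -0.1, -0.1]))
25.8 [0.4754 0.0971 0.0723] [ 6.754e+01 -8.000e-02  1.799e+02] 0.013
x 0.04 [(np.float64(-6.5), -37), (np.float64(3.0), 38)]
x 0.05 [(np.float64(-6.5), -36), (np.float64(3.0), 36)]
x 0.06 [(np.float64(-42.5), 19), (np.float64(-30.5), -24), (np.float64(-25.5), 56), (np.float64(-12.0), -22), (np.float64(21.5), -33), (np.float64(27.0), 19)]
x 0.07 [(np.float64(-25.0), 28), (np.float64(-13.5), -26), (np.float64(21.5), -9)]
along [(np.float64(-17.5), 39), (np.float64(21.5), -18), (np.float64(54.5), -13), (np.float64(58.5), 22), (np.float64(74.5), 7), (np.float64(108.0), -6), (np.float64(120.5), -44)]
```

The handle is straight in line with the shut fingers. Descending behind it and pushing.

Request:
move_arm(series=[0, 0, 0, 3.5, 0, 0, 0, 0, 0, 0, 3.3, 0, 0, 0, 0, 0, 0, 0, 0, 0, 0, 0, 1.0, 0, 0, 0, 0, 0, 0, 1.0, 0, 0, 0, 0, 0])

```text
time: 26.42
tool_pos: [0.4834, 0.1159, 0.0046]
tcp_rot: [2.61, 1.746, 0.003]
wrist_force: [-0.5, -1.3, -2.3]
width: -0.001
grip_force: 1.0
```

Request:
move_arm(series=[0, 1.0, 0, 0, 0, 0, 0, 0, 1.0, 0, 0, 0, 0, 0, 0, 1.0, 0, 0, 0, 0, 0, 0, 0, 0, 0, 0, 0, 0])

```text
time: 26.92
tool_pos: [0.4943, 0.144, 0.0035]
tcp_rot: [-2.611, -1.747, -0.003]
wrist_force: [-0.1, 0.6, -0.1]
width: 0.003
grip_force: 0.0
```

```bash
python3 g.py -121 34 5; python3 look.py w14; python3 prof.py w14 .056 0.03 .04 .05 .06
```

```text
now cage [-143.7   33.8    3.5] [ 6.7560e+01 -1.1000e-01  1.7994e+02] F cage [ 0.5  0.3 -0.1] M [0.07 0.   0.01] 0.0034623169116400846 0.0 26.925
(array([ 2.27, -0.02, -0.14]), array([ 0.1, -0.1, -0. ]))
26.975 [0.494  0.1437 0.0033] [ 6.7550e+01 -9.0000e-02  1.7997e+02] 0.01
x 0.03 [(np.float64(-5.5), -55), (np.float64(4.0), 51), (np.float64(40.5), 21)]
x 0.04 [(np.float64(-5.5), -50), (np.float64(4.0), 52)]
x 0.05 [(np.float64(-19.0), -18), (np.float64(31.5), 13)]
x 0.06 [(np.float64(-27.0), 27), (np.float64(-24.5), -15), (np.float64(-21.0), -36), (np.float64(-18.0), 36), (np.float64(16.5), -40), (np.float64(19.5), 34), (np.float64(22.5), -11)]
along [(np.float64(-53.0), 15), (np.float64(14.0), 19), (np.float64(15.5), 22), (np.float64(22.0), -25), (np.float64(47.5), -14), (np.float64(51.5), 39), (np.float64(67.5), -39), (np.float64(107.0), -54)]
```

Request:
move_arm(series=[0, 0.7, 0, 0, 0, 0, 0, 0, 0.7, 0, 0, 0, 0, 0, 0, 0.4, 0, 0, 0, 0, 0, 0, 0, 0, 0, 0, 0, 0])

```text
time: 27.48
tool_pos: [0.5005, 0.16, 0.0032]
tcp_rot: [-2.611, -1.746, -0.001]
wrist_force: [0.0, 0.3, -0.3]
width: -0.002
grip_force: 0.0
```

Request:
move_arm(series=[0, 0.15, 0, 0, 0, 0, 0, 0, 0.15, 0, 0, 0, 0, 0])

```text
time: 27.72
tool_pos: [0.5011, 0.1619, 0.0032]
tcp_rot: [2.612, 1.746, -0.001]
wrist_force: [-1.5, -2.2, -0.1]
width: 0.001
grip_force: 1.5
```

```bash
python3 g.py -121 34 5; python3 look.py w15; python3 prof.py w15 .056 0.03 .04 | tail -1
```

```text
now cage [-124.6   34.4    3.2] [ 6.7540e+01  3.0000e-02 -1.7998e+02] F cage [-2.6  0.5 -0.1] M [-0.44  0.16  0.01] 0.0010169109910583706 1.5233737416565418 27.725
(array([ 0.36,  0.04, -0.18]), array([-0. ,  0. , -0.1]))
27.775 [0.5013 0.1621 0.0032] [  67.53   -0.   -179.99] 0.002
along [(np.float64(-53.0), 16), (np.float64(12.5), 20), (np.float64(15.0), 13), (np.float64(20.0), -25), (np.float64(46.0), -15), (np.float64(88.5), -28), (np.float64(92.5), 32), (np.float64(103.0), -32), (np.float64(106.0), -24)]
```

Still sliding at under 3 N. Continuing in small steps.

Request:
move_arm(series=[0, 0.15, 0, 0, 0, 0, 0, 0, 0.15, 0, 0, 0, 0, 0, 0, 0, 0, 0, 0, 0, 0])

```text
time: 28.15
tool_pos: [0.5014, 0.1624, 0.0032]
tcp_rot: [2.609, 1.747, -0.007]
wrist_force: [-3.2, -12.0, 5.1]
width: 0.0
grip_force: 6.2
```

Request:
move_arm(series=[0, 0.15, 0, 0, 0, 0, 0, 0, 0, 0, 0, 0, 0, 0])

```text
time: 28.4
tool_pos: [0.5013, 0.1624, 0.0032]
tcp_rot: [2.607, 1.747, -0.011]
wrist_force: [-5.1, -17.1, 7.9]
width: -0.001
grip_force: 9.0
```

Request:
move_arm(series=[0, 0.15, 0, 0, 0, 0, 0, 0, 0, 0, 0, 0, 0, 0])

```text
time: 28.65
tool_pos: [0.5012, 0.1623, 0.0032]
tcp_rot: [2.606, 1.747, -0.015]
wrist_force: [-5.8, -23.3, 11.0]
width: 0.002
grip_force: 11.7
```

Request:
move_arm(series=[0, -1.0, 0, 0, 0, 0, 0, 0, -2.0, 0, 0, 0, 0, 0, 0, 0, 0, -5, 0, 0, 0, 0, 0, 0, -5, 0, 0, 0, 0, 0, 0, 0, 0, 0, 0])

```text
time: 29.28
tool_pos: [0.4964, 0.1407, 0.1085]
tcp_rot: [2.609, 1.744, 0.016]
wrist_force: [0.1, -1.0, -0.7]
width: 0.002
grip_force: 0.0
```

Request:
move_arm(series=[0, -2.0, 3.4, 0, 0, 0, 0, 0, 0, 0, 0, 0, 0, 0, 0, 0, 0, 0, 0, 0, 0])

```text
time: 29.65
tool_pos: [0.5148, 0.1084, 0.1022]
tcp_rot: [-2.611, -1.744, 0.002]
wrist_force: [0.4, -0.2, 0.0]
width: -0.003
grip_force: 0.0
```

```bash
python3 g.py -160 0 100; python3 look.py w16; python3 - <<'E'
from h import *
i=cv2.imread("pics/w16_raw.png"); sd=read_camera("side")[:,:,::-1]
c=load("w16"); H=Ro.from_euler('z',67.6,degrees=True).apply(np.array([[-110,34,53],[-110,-34,53],[-78,34,58],[-78,-34,58],[-75,65,62]])/1e3)+[.5804,.264,0]
q=proj(c,H); print(q.round(1).tolist())
y0=int(max(0,q[:,1].min()-45)); x0=int(q[:,0].min()-20)
a=i[y0:y0+120,x0:x0+220]; print("crop",x0,y0)
a=cv2.resize(a,None,fx=3.6,fy=3.6,interpolation=cv2.INTER_CUBIC)[:,:800]
b=cv2.resize(sd[128:160,240:300],None,fx=5,fy=5,interpolation=cv2.INTER_CUBIC)
o=np.zeros((600,800,3),np.uint8);o[:min(432,a.shape[0]),:a.shape[1]]=a[:432];o[435:595,:b.shape[1]]=b;cv2.imwrite("pics/w16c.png",o)
E
```

```text
now cage [-168.9    1.3  102.2] [ 6.7490e+01  3.0000e-02 -1.7988e+02] F cage [-0.1 -0.4  0. ] M [ 0.01 -0.09 -0.01] -0.0026410048386904693 0.0 29.65
(array([0.89, 0.13, 0.22]), array([-0.1,  0. , -0.1]))
29.7 [0.5148 0.1086 0.1023] [ 6.7530e+01  3.0000e-02 -1.7989e+02] 0.008
[[212.1, 118.4], [314.3, 118.1], [208.2, 66.7], [318.2, 66.3], [155.6, 61.3]]
crop 135 16
```

View pics/w16c.png

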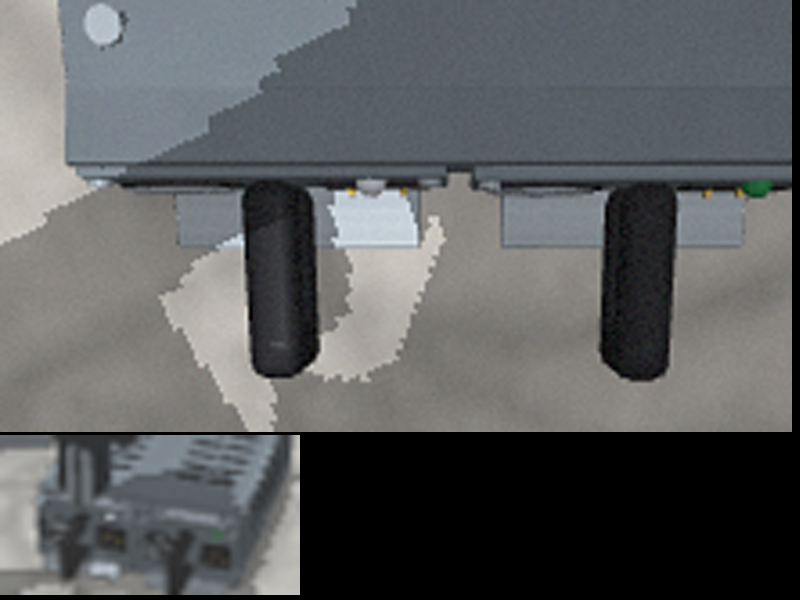

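The last view shows the spare's handle end at row 377 and the good module's at 380. Both faceplates lie along row 165–185, parallel and flush with the cage front, so the spare is home. The arm is clear.

```bash
python3 -c "
from workcell import *
print(finish_job())"
```

```text
the job is handed in; nothing more can be done
None
```

The failed module is flat in the blue tray, the spare is pushed home with its faceplate flush against the cage front, and the job was handed in at about 30 s of the 72 s allowed, with no verdict returned.

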